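# Set out capacitors and display modules for the next power supply

## Robot

A 7-joint arm with a two-finger parallel gripper is mounted at the origin on the work surface. World frame = base frame: x ahead of the robot, y to its left, z up, the work surface at z = 0. Lengths are in m, angles in rad, forces in N, time in s.
With the tool pointing down it reaches from about 0.4 to 0.875 m from the base axis. Payload 19.3 kg.
Tool frame: the origin (TCP) lies between the finger pads; the fingertips stand 8 mm ahead of it and the grasp point (between the pads) lies 11 mm behind it; z points along the fingers, y is the line along which they close (so a half turn about z gives the same grasp; the last joint's range is limited). The gripper opens to 85 mm and grips with 20 to 120 N. Pads are 22 mm wide; open, the fingers measure 114 mm over their backs; the gripper's body (76 mm by 85 mm) begins 54 mm behind the grasp point. The pads swing forward as they close: fully open they stand 13 mm farther back than shut.
Start: joints at [-1.37, 0.521, -0.036, 1.599, 0.021, 1.021, -0.113], TCP at [0.167, 0.602, 0.239] pointing down, gripper open.
Joint ranges: [-2.91, 2.91], [-0.3, 2.13], [-1.5, 1.42], [0.17, 2.43], [-1.26, 4.41], [0.16, 1.93], [-2.52, 2.52]. Speed limits (rad/s): [1.89, 1.89, 2.39, 2.39, 3.01, 3.01, 3.01].

## Interface

Orientations are given as [roll, pitch, yaw] about the fixed x, y, z axes, in that order (R = Rz(yaw) Ry(pitch) Rx(roll)).
In Python, from plant import env, vision gives the robot as it stands (env), with the cameras (vision).
- The arm moves only by the shell command python3 shift.py 'ROWS' [FORCE]. ROWS is a JSON list of rows, 1 to 20 of them, each of 7 numbers: the opening from 0.0 (shut) to 1.0 (fully open), then dx, dy, dz in m, then a rotation vector rx, ry, rz in rad; each row is the pose to reach, as a shift and turn from the pose commanded when the command began, along the tool's axes at that moment; what a row does not reach only later rows make up. A row lasts 1/12 s, in which the tool goes at most 0.0417 m and 0.125 rad, less where a joint would pass 70% of its speed; a pose out of reach is approached as far as the arm can. The fingers move at their own pace and stop on an object; FORCE is the grip in N (left out, the last holds). Time passes only in rows, so rows that do not move let the fingers close. It prints the time, the measured TCP pose, the force, the opening and the grip force at its end.
- env.sense(): the state, without advancing time (a new reading comes with each control period).
- vision.snapshot(name): name is "side" or "top"; returns the picture (420x560x3 uint8, red, green, blue); there is no depth.
- vision.get_calibration(name): a dict with "fx", "fy", "cx", "cy" (pixels), "world_from_camera" (4x4, takes a point from camera to world coordinates). Camera axes: x right, y down, z forward; pixel columns grow to the right and rows downward; lengths in m; the calibration is good to about 2 mm. A picture is of the moment at which its call begins. get_calibration takes no time and is no camera call.
- env.sign_off(): hands the job in; it is judged then, once.
The state is a dict: "time_s": time; "joints": joint angles; "qd": joint speeds; "joint_torque": joint torques, N m; "position": TCP position; "eef_rot": TCP orientation; "wrist_force": force on the tool from outside, world axes, zero at the start; "moment": the same for the moment, N m; "gripper_width": opening from 0.0 (shut) to 1.0 (fully open); "finger_force": force on a finger pad.
Only numpy, scipy, OpenCV 4.12 (cv2) and the standard library are available. Lean on these libraries where they do the work, as an engineer would, in place of code of your own. Each camera call takes 0.05 s, during which the arm holds its last target. There are 200 camera calls.

## Task

Set out the parts for the next power supply. Stand every capacitor can that is loose on the bench upright in a cell of its own in the divided crate, lowering it in rather than dropping it, and keep the cans that are already in the crate standing there, one to a cell. Slide the three display modules, without lifting them off the bench (their bezels are not clipped on yet), into one tight, straight row in the corner of the metal layout square, short ends flush against the long fence, the first against the short stop and each long side against the next, and leave the other things on the bench where they are.

Things in the scene. Friction and masses are not known exactly. Their poses are not given: they have to be found in the camera images.
- crate: Black open-topped crate, 165 mm (its x) by 245 mm (its y) by 45 mm high, fixed to the bench, divided into 2 (along x) by 3 (along y) square cells, each 75 mm clear inside with 5 mm walls and dividers and a 5 mm thick floor; cell centres are 80 mm apart. Origin: centre of its underside on the bench.
- cell0 (a point): Centre of the floor of a crate cell (top of the 5 mm floor), at (-40, -80) mm in the crate's x and y.
- cell1 (a point): Centre of the floor of a crate cell (top of the 5 mm floor), at (-40, 0) mm in the crate's x and y.
- cell2 (a point): Centre of the floor of a crate cell (top of the 5 mm floor), at (-40, 80) mm in the crate's x and y.
- cell3 (a point): Centre of the floor of a crate cell (top of the 5 mm floor), at (+40, -80) mm in the crate's x and y.
- cell4 (a point): Centre of the floor of a crate cell (top of the 5 mm floor), at (+40, 0) mm in the crate's x and y.
- cell5 (a point): Centre of the floor of a crate cell (top of the 5 mm floor), at (+40, 80) mm in the crate's x and y.
- can1: Loose electrolytic capacitor: a plain aluminium cylinder 48 mm in diameter and 80 mm tall, about 0.16 kg, with a black disc and two 5 mm high brass terminals on top (85 mm in all). Origin: centre of its underside; z up along its axis. Starts standing on the bench in the open middle of it; 3 or 4 such cans are present.
- can2: Loose electrolytic capacitor: a plain aluminium cylinder 48 mm in diameter and 80 mm tall, about 0.16 kg, with a black disc and two 5 mm high brass terminals on top (85 mm in all). Origin: centre of its underside; z up along its axis. Starts standing on the bench in the open middle of it; 3 or 4 such cans are present.
- can3: Loose electrolytic capacitor: a plain aluminium cylinder 48 mm in diameter and 80 mm tall, about 0.16 kg, with a black disc and two 5 mm high brass terminals on top (85 mm in all). Origin: centre of its underside; z up along its axis. Starts standing on the bench in the open middle of it; 3 or 4 such cans are present.
- can4: Loose electrolytic capacitor: a plain aluminium cylinder 48 mm in diameter and 80 mm tall, about 0.16 kg, with a black disc and two 5 mm high brass terminals on top (85 mm in all). Origin: centre of its underside; z up along its axis. Starts standing on the bench in the open middle of it; 3 or 4 such cans are present.
- packed1: The same kind of electrolytic capacitor: a plain aluminium cylinder 48 mm in diameter and 80 mm tall, about 0.16 kg, with a black disc and two 5 mm high brass terminals on top (85 mm in all). Origin: centre of its underside; z up along its axis. If present it already stands in a crate cell; 1 or 2 of these three are present.
- packed2: The same kind of electrolytic capacitor: a plain aluminium cylinder 48 mm in diameter and 80 mm tall, about 0.16 kg, with a black disc and two 5 mm high brass terminals on top (85 mm in all). Origin: centre of its underside; z up along its axis. If present it already stands in a crate cell; 1 or 2 of these three are present.
- packed3: The same kind of electrolytic capacitor: a plain aluminium cylinder 48 mm in diameter and 80 mm tall, about 0.16 kg, with a black disc and two 5 mm high brass terminals on top (85 mm in all). Origin: centre of its underside; z up along its axis. If present it already stands in a crate cell; 1 or 2 of these three are present.
- square: Aluminium layout square screwed to the bench, 24 mm high. Origin: on the bench at its inside corner. The long fence's inner face is its plane x = 0, running 220 mm along its +y; the short stop's inner face is its plane y = 0, running 70 mm along its -x. Both are 16 mm thick, outside these faces. The modules belong in the corner on the -x, +y side.
- module1: Display module: white block 100 mm (its x) by 60 mm (its y) by 28 mm high, about 0.22 kg, flat, two grey seven-segment digits on top. Origin: centre of its underside. Slides with a few newtons; starts within 22 degrees of its row direction. In the row its short end meets the fence: centre 50 mm off the fence and 30, 90 or 150 mm from the stop, any module in any place.
- module2: Display module: white block 100 mm (its x) by 60 mm (its y) by 28 mm high, about 0.22 kg, flat, two grey seven-segment digits on top. Origin: centre of its underside. Slides with a few newtons; starts within 22 degrees of its row direction. In the row its short end meets the fence: centre 50 mm off the fence and 30, 90 or 150 mm from the stop, any module in any place.
- module3: Display module: white block 100 mm (its x) by 60 mm (its y) by 28 mm high, about 0.22 kg, flat, two grey seven-segment digits on top. Origin: centre of its underside. Slides with a few newtons; starts within 22 degrees of its row direction. In the row its short end meets the fence: centre 50 mm off the fence and 30, 90 or 150 mm from the stop, any module in any place.
- reel: Bystander: reel of solder, green flanges, 56 mm in diameter, 48 mm high, upright. Origin: centre of its underside.
- flux: Bystander: white plastic bottle with a black cap, 42 mm in diameter, 105 mm high. Origin: centre of its underside.
- tape: Bystander: amber tape ring lying flat, 90 mm outside, 19 mm high. Origin: centre of its underside.

How it is judged:
By the outcome, as a careful person would: the job done as asked, in the order asked, and still so for the second after the job is handed in, with the robot touching nothing.
Of can1, can2, can3, can4 only 3 to 4 are there at a start; the rules pass over those that are not, and their reading is None.
Of packed1, packed2, packed3 only 1 to 2 are there at a start; the rules pass over those that are not, and their reading is None.
At some moment in a run one of module1, module2, module3 may be knocked a few centimetres aside while the robot is not near it.
It also fails if it takes over 200 s, if anything falls off the work surface, if the arm or the gripper's body presses on something with over 40 N, if the wrist force passes 120 N, or if a joint passes its speed limit or range.

## Working session

There is one attempt and no reset: what is moved stays moved. The work goes in short steps, Python scripts to look and compute and a shell command to move; the robot and the scene stay as the last step left them, time stands still between calls to the robot, and variables do not carry over. Pictures are saved under pics/ and viewed, at most 14 in all, crops included, and the job is handed in when it is done.

```bash
ls; mkdir -p pics
python3 - <<'E'
from plant import env, vision
import cv2
print(env.sense())
for n in("top","side"):
    cv2.imwrite(f"pics/{n}0.png",vision.snapshot(n)[:,:,::-1]); print(vision.get_calibration(n))
E
```

```text
pics
plant.py
shift.py
{'time_s': 0.0, 'joints': array([-1.37024437,  0.52200811, -0.03634623,  1.60002526,  0.02121928,
        1.02109085, -0.11278322]), 'qd': array([-6.65199836e-05,  3.39709182e-04, -1.10331744e-03,  7.14934552e-04,
        2.90325296e-04,  7.10773739e-04,  2.82964579e-04]), 'joint_torque': array([-5.32435515e-04, -9.27083874e+01,  1.97979301e+00, -3.69957411e+01,
        1.78706681e-02,  7.65691133e-03,  3.89612950e-06]), 'position': array([0.16710015, 0.60189781, 0.23872302]), 'eef_rot': array([-3.14045025e+00,  8.92576942e-05,  2.87087428e+00]), 'wrist_force': array([-0.05005132, -0.18995047, -0.34799694]), 'moment': array([ 0.01236866, -0.02903605,  0.02790498]), 'finger_force': 0.0, 'gripper_width': 1.0007224217447406}
{'fx': 529.5442488370219, 'fy': 529.5442488370219, 'cx': 278.6793542615639, 'cy': 196.7913064245893, 'world_from_camera': array([[ 0.00205671, -0.98039131,  0.19704987,  0.30501442],
       [-0.99999582, -0.002417  , -0.00158798, -0.07333271],
       [ 0.00203311, -0.19704578, -0.98039218,  1.43668795],
       [ 0.        ,  0.        ,  0.        ,  1.        ]])}
{'fx': 545.8153761525706, 'fy': 545.8153761525706, 'cx': 285.21220044120764, 'cy': 211.3748226951499, 'world_from_camera': array([[ 0.91890568, -0.27981343,  0.27805898,  0.20344326],
       [-0.39430832, -0.67215569,  0.62667989, -0.96061917],
       [ 0.01154548, -0.68550068, -0.72798044,  1.08435741],
       [ 0.        ,  0.        ,  0.        ,  1.        ]])}
```

View pics/top0.png

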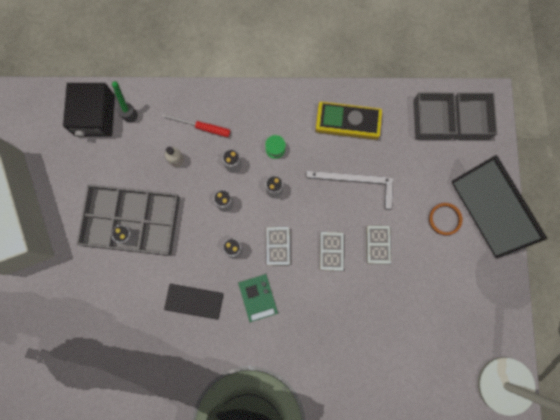

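View pics/side0.png

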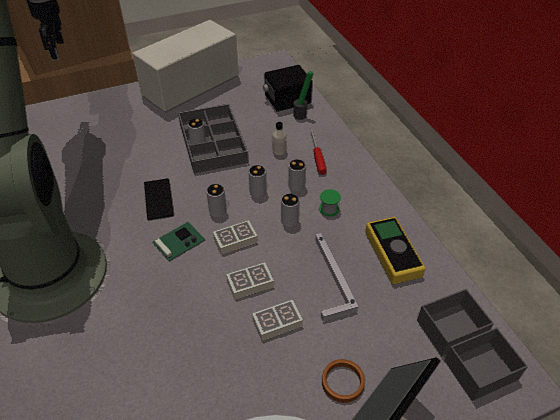

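```bash
cat > h.py <<'E'
import numpy as np, cv2
from plant import env, vision
def ray(n,uv):
    c=vision.get_calibration(n);M=c["world_from_camera"]
    d=M[:3,:3]@np.array([(uv[0]-c["cx"])/c["fx"],(uv[1]-c["cy"])/c["fy"],1.]);return M[:3,3],d
def onplane(n,uv,z):
    o,d=ray(n,uv);return (o+d*(z-o[2])/d[2])
def px(n,p):
    c=vision.get_calibration(n);M=np.linalg.inv(c["world_from_camera"]);q=M[:3,:3]@np.asarray(p)+M[:3,3]
    return c["fx"]*q[0]/q[2]+c["cx"],c["fy"]*q[1]/q[2]+c["cy"]
def cents(mask,lo,hi):
    k,l,s,c=cv2.connectedComponentsWithStats(mask.astype(np.uint8),connectivity=8)
    return [(c[i],s[i]) for i in range(1,k) if lo<=s[i,4]<=hi]
def brass(im):
    h=cv2.cvtColor(im,cv2.COLOR_RGB2HSV).astype(int)
    return (h[...,0]>12)&(h[...,0]<35)&(h[...,1]>90)&(h[...,2]>90)
def cans(n,im):
    m=brass(im).astype(np.uint8);m=cv2.morphologyEx(m,cv2.MORPH_CLOSE,np.ones((13,13)))
    return [c for c,s in cents(m,4,250)]
def white(im,t=150):
    h=cv2.cvtColor(im,cv2.COLOR_RGB2HSV);return (h[...,2]>t)&(h[...,1]<60)
def modules(im,t=150):
    m=white(im,t).astype(np.uint8);m[:215]=0;m[300:]=0;m[:,:255]=0;m[:,420:]=0
    out=[]
    for c in cv2.findContours(m,cv2.RETR_EXTERNAL,cv2.CHAIN_APPROX_NONE)[0]:
        if cv2.contourArea(c)<300:continue
        P=np.array([onplane("top",q[0],.028)[:2] for q in c],np.float32)
        out.append(cv2.minAreaRect(P))
    return out
E
python3 - <<'E'
from h import *
np.set_printoptions(precision=4,suppress=True)
T=cv2.imread("pics/top0.png")[:,:,::-1];S=cv2.imread("pics/side0.png")[:,:,::-1]
for n,im in(("top",T),("side",S)):
    for c in cans(n,im): print(n,c,onplane(n,c,.085)[:2])
for r in modules(T): print("mod",r)
print("V", T[245,260:300].max(1), T[180,300:395:5].max(1), T[195,380:400].max(1))
g=cv2.cvtColor(T,cv2.COLOR_RGB2GRAY)
print(g[225,70:190]); 
c=cv2.resize(T[165:285,70:190,::-1],None,fx=4.9,fy=4.9,interpolation=cv2.INTER_CUBIC)
cv2.imwrite("pics/c1.png",c)
c=cv2.resize(T[155:275,250:410,::-1],None,fx=5,fy=5,interpolation=cv2.INTER_CUBIC)
cv2.imwrite("pics/c2.png",c)
E
```

```text
top [230.3208 156.3585] [0.6854 0.0525]
top [273.6327 183.2653] [ 0.6128 -0.0622]
top [221.6809 197.5106] [0.5744 0.0728]
top [445.951  219.7206] [ 0.5174 -0.5077]
top [119.549  232.8039] [0.4814 0.3328]
top [231.2778 246.5926] [0.4466 0.0453]
side [131.1053  54.2105] [0.3891 0.7832]
side [23.1515 71.8788] [0.0395 0.8074]
side [196.5 120. ] [0.4887 0.3445]
side [193.  123.5] [0.4742 0.3322]
side [297.  163.5] [0.6861 0.053 ]
side [258.3333 167.1111] [0.5829 0.0798]
side [254.8889 171.1111] [0.5684 0.0684]
side [214.6  188.36] [0.4473 0.0465]
side [289.8276 198.3448] [ 0.6143 -0.0626]
side [345.5385 362.8333] [ 0.5326 -0.5284]
side [324.7321 376.7143] [ 0.4812 -0.5389]
side [361.5556 380.    ] [ 0.5445 -0.573 ]
side [344.2234 394.3404] [ 0.4998 -0.5858]
mod ((0.44328272342681885, -0.215219646692276), (0.05823836103081703, 0.10346412658691406), 88.76773834228516)
mod ((0.4576278626918793, -0.07235153764486313), (0.10218881815671921, 0.05943408980965614), 1.5422228574752808)
mod ((0.4607965350151062, -0.3422662615776062), (0.05916173383593559, 0.10170326381921768), 89.85807800292969)
V [141 144 144 143 137 132 146 167 173 166 165 165 167 166 167 168 168 166
 168 165 164 163 162 167 169 170 174 178 170 144 115 117 135 144 145 146
 145 146 144 144] [142 142 139 135 122 126 112 115 110 122 138 141 159 166 167 173 175 137
 168] [145 140 137 128 123 126 152 167 169 169 170 162 144 138 142 142 143 145
 145 143]
[138 136 137 137 137 135 137 139 136 129 111  87  64  57  51  52  58  73
  71  75  85 101 116 120 122 121 122 123 121 122 121 124 123 123 124 123
 122 123 124 123 123 114  93  74  61  68  86 107 103  90  92  99 103 114
 119 116 116 117 117 121 122 121 123 125 121 125 124 128 123 123 120 117
 103  82  61  58  71  73  79  92 108 114 114 114 113 112 109 108 109 106
 103 101 103  96  94  92  91  89  91  94  99  99  86  65  61  72  88  93
  97  99 109 128 134 135 134 137 139 137 136 136]
```

View pics/c1.png

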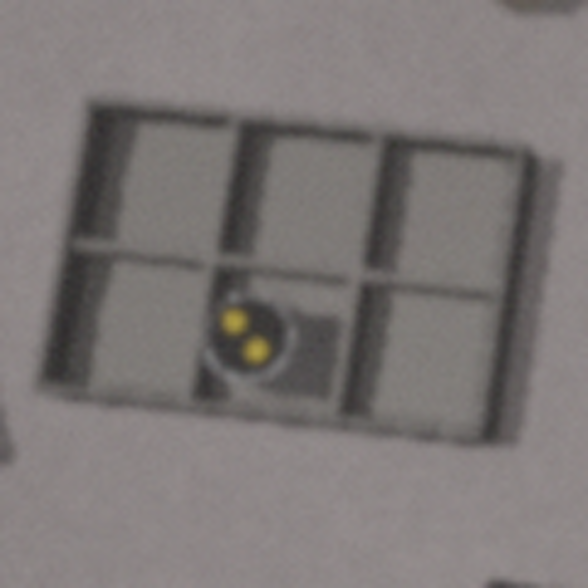

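View pics/c2.png

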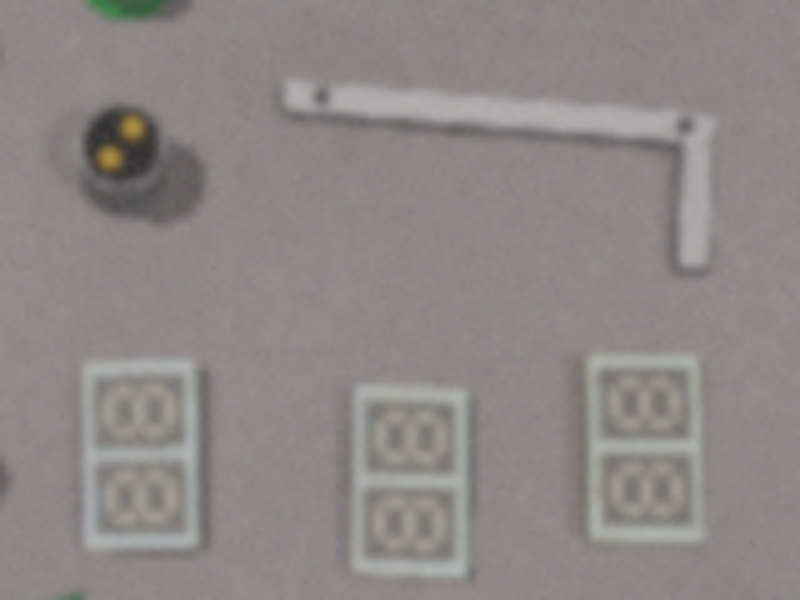

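```bash
python3 - <<'E'
from h import *
np.set_printoptions(precision=4,suppress=True)
C=[onplane("top",(70+u/4.9,165+v/4.9),.045)[:2] for u,v in((88,100),(532,150),(492,442),(40,390))]
C=np.array(C);print(C,C.mean(0),np.linalg.norm(C-np.roll(C,-1,0),axis=1))
e=(C[0]-C[1])+(C[3]-C[2]); e/=np.linalg.norm(e); x=np.array([e[1],-e[0]]); print("y axis",e,"yaw",np.arctan2(-e[0],e[1]))
for i,(a,b) in enumerate([(-40,-80),(-40,0),(-40,80),(40,-80),(40,0),(40,80)]): print("cell",i,C.mean(0)+x*a/1e3+e*b/1e3)
q=lambda u,v:onplane("top",(250+u/5,155+v/5),.024)[:2]
A,B,D=q(285,112),q(681,143),q(676,268)
print("sq",A,B,D,"yaw",np.arctan2(-(A-B)[0],(A-B)[1]),np.linalg.norm(A-B),np.linalg.norm(D-B),np.arctan2((B-D)[1],(B-D)[0]))
for u,v in((142,455),(411,480),(646,447)): print("mod",onplane("top",(250+u/5,155+v/5),.028)[:2])
for n,uv in(("reel",(275,146)),("flux",(170,150)),("tape",(445,219))): print(n,onplane("top",uv,{"reel":.048,"flux":.105,"tape":.019}[n])[:2])
for p in [onplane("top",(250+u/5,155+v/5),.024) for u,v in((285,112),(681,143),(676,268))]: print("side px",px("side",p))
E
cat > go.py <<'E'
import sys
from h import *
from scipy.spatial.transform import Rotation as Ro
s=env.sense();R=Ro.from_euler("xyz",s["eef_rot"])
x,y,z,yaw=map(float,sys.argv[1:5])
T=Ro.from_euler("xyz",[np.pi,0,yaw])
print(s["time_s"],np.round(R.inv().apply(np.array([x,y,z])-s["position"]),4),np.round((R.inv()*T).as_rotvec(),4),np.round(s["joints"][[0,4,5,6]],2))
E
python3 go.py .686 .053 .2 3.03
```

```text
0.1 [-0.6468 -0.3901  0.0392] [-0.001  -0.     -0.1592] [-1.37  0.02  1.02 -0.11]
```

```bash
r='[1,-0.647,-0.390,0.039,0,0,-0.159]'; python3 shift.py '[[1,-0.647,-0.390,0.039,0,0,-0.159],[1,-0.647,-0.390,0.039,0,0,-0.159],[1,-0.647,-0.390,0.039,0,0,-0.159],[1,-0.647,-0.390,0.039,0,0,-0.159],[1,-0.647,-0.390,0.039,0,0,-0.159],[1,-0.647,-0.390,0.039,0,0,-0.159],[1,-0.647,-0.390,0.039,0,0,-0.159],[1,-0.647,-0.390,0.039,0,0,-0.159],[1,-0.647,-0.390,0.039,0,0,-0.159],[1,-0.647,-0.390,0.039,0,0,-0.159],[1,-0.647,-0.390,0.039,0,0,-0.159],[1,-0.647,-0.390,0.039,0,0,-0.159],[1,-0.647,-0.390,0.039,0,0,-0.159],[1,-0.647,-0.390,0.039,0,0,-0.159],[1,-0.647,-0.390,0.039,0,0,-0.159],[1,-0.647,-0.390,0.039,0,0,-0.159],[1,-0.647,-0.390,0.039,0,0,-0.159],[1,-0.647,-0.390,0.039,0,0,-0.159],[1,-0.647,-0.390,0.039,0,0,-0.159],[1,-0.647,-0.390,0.039,0,0,-0.159]]' 40; python3 go.py .686 .053 .056 3.03
```

```text
time_s: 1.77
position: [0.6873, 0.0497, 0.1991]
eef_rot: [-3.14, -0.001, 3.025]
wrist_force: [-0.6, 0.7, -0.1]
gripper_width: 0.999
finger_force: 0.0
1.7667 [0.0016 0.0034 0.1431] [-0.0016 -0.0008 -0.0046] [-0.19 -0.04  1.02  1.33]
```

```bash
python3 shift.py '[[1,0.001,0.002,0,0,0,0],[1,0.001,0.002,0.04,0,0,0],[1,0.001,0.002,0.08,0,0,0],[1,0.001,0.002,0.11,0,0,0],[1,0.001,0.002,0.13,0,0,0],[1,0.001,0.002,0.143,0,0,0],[1,0.001,0.002,0.143,0,0,0]]' 40
python3 shift.py '[[0.3,0,0,0,0,0,0],[0.3,0,0,0,0,0,0],[0.3,0,0,0,0,0,0],[0.3,0,0,0,0,0,0],[0.3,0,0,0,0,0,0],[0.3,0,0,0,0,0,0],[0.3,0,0,0,0,0,0],[0.3,0,0,0,0,0,0]]' 40
```

```text
time_s: 2.35
position: [0.6837, 0.0567, 0.0549]
eef_rot: [-3.141, -0.004, 3.031]
wrist_force: [-0.0, -0.9, -0.2]
gripper_width: 1.0
finger_force: 0.0
time_s: 3.02
position: [0.6865, 0.0556, 0.0592]
eef_rot: [3.141, 0.003, 3.03]
wrist_force: [-1.3, 0.9, 7.6]
gripper_width: 0.549
finger_force: 39.8
```

```bash
python3 shift.py '[[0.3,0,0,-0.02,0,0,0],[0.3,0,0,-0.05,0,0,0],[0.3,0,0,-0.09,0,0,0],[0.3,0,0,-0.13,0,0,0],[0.3,0,0,-0.13,0,0,0],[0.3,0,0,-0.13,0,0,0]]'; python3 go.py .561 .318 .189 3.03
```

```text
time_s: 3.52
position: [0.6867, 0.0555, 0.1906]
eef_rot: [3.14, 0.005, 3.03]
wrist_force: [0.2, -1.3, -2.5]
gripper_width: 0.55
finger_force: 41.9
3.5167 [0.1543 0.2468 0.0012] [ 0.0014  0.0051 -0.0004] [-0.2  -0.04  1.    1.32]
```

```bash
python3 shift.py '[[0.3,0.014,0.022,0,0,0,0],[0.3,0.03,0.05,0,0,0,0],[0.3,0.05,0.08,0,0,0,0],[0.3,0.07,0.11,0,0,0,0],[0.3,0.09,0.14,0,0,0,0],[0.3,0.11,0.17,0,0,0,0],[0.3,0.13,0.2,0,0,0,0],[0.3,0.145,0.23,0,0,0,0],[0.3,0.154,0.247,0,0,0,0],[0.3,0.154,0.247,0,0,0,0],[0.3,0.154,0.247,0,0,0,0],[0.3,0.154,0.247,0,0,0,0]]'; python3 go.py .561 .318 .075 3.03
```

```text
time_s: 4.52
position: [0.5601, 0.317, 0.1866]
eef_rot: [-3.14, -0.0, 3.029]
wrist_force: [0.4, -1.2, -1.2]
gripper_width: 0.551
finger_force: 41.8
4.5167 [-0.0008  0.0012  0.1116] [-0.0013 -0.0005 -0.0009] [-0.63 -0.03  0.94  0.87]
```

```bash
python3 shift.py '[[0.3,0,0,0.02,0,0,0],[0.3,0,0,0.05,0,0,0],[0.3,0,0,0.08,0,0,0],[0.3,0,0,0.1,0,0,0],[0.3,0,0,0.11,0,0,0],[0.3,0,0,0.114,0,0,0],[0.3,0,0,0.117,0,0,0],[0.3,0,0,0.119,0,0,0],[0.3,0,0,0.119,0,0,0],[0.3,0,0,0.119,0,0,0]]'
```

```text
time_s: 5.35
position: [0.5605, 0.3183, 0.0692]
eef_rot: [3.141, 0.001, 3.03]
wrist_force: [0.8, 0.6, -1.3]
gripper_width: 0.548
finger_force: 41.8
```

```bash
python3 shift.py '[[0.3,0,0,0.001,0,0,0],[0.3,0,0,0.002,0,0,0],[0.3,0,0,0.003,0,0,0],[0.3,0,0,0.004,0,0,0],[0.3,0,0,0.005,0,0,0],[0.3,0,0,0.005,0,0,0]]'
```

```text
time_s: 5.85
position: [0.5606, 0.3181, 0.0642]
eef_rot: [3.141, 0.001, 3.029]
wrist_force: [-2.7, -2.6, 11.5]
gripper_width: 0.552
finger_force: 42.8
```

```bash
python3 shift.py '[[0.6,0,0,0,0,0,0],[0.7,0,0,0,0,0,0],[0.75,0,0,0,0,0,0],[0.75,0,0,0,0,0,0],[0.75,0,0,-0.03,0,0,0],[0.75,0,0,-0.07,0,0,0],[0.75,0,0,-0.11,0,0,0],[0.9,0,0,-0.13,0,0,0],[1,0,0,-0.13,0,0,0],[1,0,0,-0.13,0,0,0]]'; python3 go.py .575 .0735 .185 3.03
```

```text
time_s: 6.68
position: [0.5605, 0.3184, 0.1945]
eef_rot: [3.14, 0.002, 3.03]
wrist_force: [-0.1, 0.0, -0.8]
gripper_width: 1.001
finger_force: 0.0
6.6833 [-0.0418 -0.2417  0.0092] [ 0.0015  0.0017 -0.0002] [-0.63 -0.03  0.95  0.87]
```

```bash
python3 shift.py '[[1,-0.042,-0.242,0.009,0,0,0],[1,-0.042,-0.242,0.009,0,0,0],[1,-0.042,-0.242,0.009,0,0,0],[1,-0.042,-0.242,0.009,0,0,0],[1,-0.042,-0.242,0.009,0,0,0],[1,-0.042,-0.242,0.009,0,0,0],[1,-0.042,-0.242,0.009,0,0,0],[1,-0.042,-0.242,0.009,0,0,0],[1,-0.042,-0.242,0.009,0,0,0]]'; python3 go.py .575 .0735 .058 3.03
```

```text
time_s: 7.43
position: [0.5744, 0.0733, 0.1834]
eef_rot: [-3.142, -0.001, 3.03]
wrist_force: [0.6, 1.0, -0.3]
gripper_width: 1.001
finger_force: 0.0
7.4333 [-0.0008  0.0003  0.1254] [-0.     -0.0014 -0.0003] [-0.27 -0.03  0.85  1.26]
```

Descend, grasp, lift in one command.

```bash
python3 shift.py '[[1,0,0,0.04,0,0,0],[1,0,0,0.08,0,0,0],[1,0,0,0.11,0,0,0],[1,0,0,0.126,0,0,0],[1,0,0,0.126,0,0,0],[0.3,0,0,0.126,0,0,0],[0.3,0,0,0.126,0,0,0],[0.3,0,0,0.126,0,0,0],[0.3,0,0,0.126,0,0,0],[0.3,0,0,0.126,0,0,0],[0.3,0,0,0.126,0,0,0],[0.3,0,0,0.126,0,0,0],[0.3,0,0,0.126,0,0,0],[0.3,0,0,0.11,0,0,0],[0.3,0,0,0.08,0,0,0],[0.3,0,0,0.04,0,0,0],[0.3,0,0,0,0,0,0],[0.3,0,0,0,0,0,0],[0.3,0,0,0,0,0,0]]'; python3 go.py .5521 .2385 .185 3.03
```

```text
time_s: 9.02
position: [0.576, 0.0732, 0.1876]
eef_rot: [3.14, 0.005, 3.03]
wrist_force: [-0.1, 0.8, -2.3]
gripper_width: 0.548
finger_force: 42.0
9.0167 [0.0422 0.1616 0.0026] [ 0.0019  0.0052 -0.0003] [-0.27 -0.04  0.85  1.26]
```

```bash
python3 shift.py '[[0.3,0.005,0.02,0,0,0,0],[0.3,0.013,0.05,0,0,0,0],[0.3,0.021,0.08,0,0,0,0],[0.3,0.029,0.11,0,0,0,0],[0.3,0.037,0.14,0,0,0,0],[0.3,0.042,0.162,0,0,0,0],[0.3,0.042,0.162,0,0,0,0],[0.3,0.042,0.162,0,0,0,0],[0.3,0.042,0.162,0.03,0,0,0],[0.3,0.042,0.162,0.06,0,0,0],[0.3,0.042,0.162,0.09,0,0,0],[0.3,0.042,0.162,0.105,0,0,0],[0.3,0.042,0.162,0.112,0,0,0],[0.3,0.042,0.162,0.115,0,0,0],[0.3,0.042,0.162,0.117,0,0,0],[0.3,0.042,0.162,0.118,0,0,0],[0.3,0.042,0.162,0.119,0,0,0],[0.3,0.042,0.162,0.12,0,0,0],[0.3,0.042,0.162,0.12,0,0,0]]'; python3 go.py .5521 .2385 .062 3.03
```

```text
time_s: 10.6
position: [0.5516, 0.2387, 0.065]
eef_rot: [3.141, 0.001, 3.03]
wrist_force: [0.5, -0.6, 2.3]
gripper_width: 0.548
finger_force: 42.4
10.6 [-0.0005 -0.0001  0.003 ] [ 0.0007  0.0011 -0.0003] [-0.53 -0.03  0.64  0.98]
```

```bash
python3 shift.py '[[0.3,0,0,0.001,0,0,0],[0.3,0,0,0.001,0,0,0],[0.6,0,0,0.001,0,0,0],[0.7,0,0,0.001,0,0,0],[0.75,0,0,0.001,0,0,0],[0.75,0,0,0.001,0,0,0],[0.75,0,0,-0.03,0,0,0],[0.75,0,0,-0.07,0,0,0],[0.75,0,0,-0.11,0,0,0],[0.9,0,0,-0.13,0,0,0],[1,0,0,-0.13,0,0,0],[1,0,0,-0.13,0,0,0]]'; python3 go.py .447 .046 .185 3.03
```

```text
time_s: 11.6
position: [0.5515, 0.2388, 0.1955]
eef_rot: [3.14, 0.002, 3.03]
wrist_force: [-0.1, -0.6, -0.3]
gripper_width: 1.001
finger_force: 0.0
11.6 [ 0.0824 -0.2033  0.0101] [ 0.0013  0.0018 -0.0002] [-0.54 -0.03  0.89  0.98]
```

```bash
python3 shift.py '[[1,0.082,-0.203,0.01,0,0,0],[1,0.082,-0.203,0.01,0,0,0],[1,0.082,-0.203,0.01,0,0,0],[1,0.082,-0.203,0.01,0,0,0],[1,0.082,-0.203,0.01,0,0,0],[1,0.082,-0.203,0.01,0,0,0],[1,0.082,-0.203,0.01,0,0,0],[1,0.082,-0.203,0.01,0,0,0],[1,0.082,-0.203,0.01,0,0,0]]'; python3 go.py .447 .046 .058 3.03
```

```text
time_s: 12.35
position: [0.4473, 0.0468, 0.1839]
eef_rot: [3.142, -0.0, 3.031]
wrist_force: [0.2, -0.4, -1.0]
gripper_width: 0.997
finger_force: 0.0
12.35 [ 1.000e-04 -8.000e-04  1.259e-01] [ 0.0001 -0.0005  0.0006] [-0.29 -0.03  0.71  1.25]
```

```bash
python3 shift.py '[[1,0,0,0.04,0,0,0],[1,0,0,0.08,0,0,0],[1,0,0,0.11,0,0,0],[1,0,0,0.126,0,0,0],[1,0,0,0.126,0,0,0],[0.3,0,0,0.126,0,0,0],[0.3,0,0,0.126,0,0,0],[0.3,0,0,0.126,0,0,0],[0.3,0,0,0.126,0,0,0],[0.3,0,0,0.126,0,0,0],[0.3,0,0,0.126,0,0,0],[0.3,0,0,0.126,0,0,0],[0.3,0,0,0.126,0,0,0],[0.3,0,0,0.11,0,0,0],[0.3,0,0,0.08,0,0,0],[0.3,0,0,0.04,0,0,0],[0.3,0,0,0,0,0,0],[0.3,0,0,0,0,0,0],[0.3,0,0,0,0,0,0]]'; python3 go.py .4725 .246 .185 3.03
```

```text
time_s: 13.93
position: [0.4482, 0.0463, 0.187]
eef_rot: [3.139, 0.005, 3.03]
wrist_force: [-0.8, 0.1, -2.6]
gripper_width: 0.554
finger_force: 42.1
13.9333 [-0.0019  0.2011  0.0025] [ 0.0021  0.0054 -0.0003] [-0.29 -0.03  0.71  1.26]
```

```bash
python3 shift.py '[[0.3,0,0.02,0,0,0,0],[0.3,-0.001,0.055,0,0,0,0],[0.3,-0.001,0.09,0,0,0,0],[0.3,-0.001,0.125,0,0,0,0],[0.3,-0.002,0.16,0,0,0,0],[0.3,-0.002,0.19,0,0,0,0],[0.3,-0.002,0.201,0,0,0,0],[0.3,-0.002,0.201,0,0,0,0],[0.3,-0.002,0.201,0.03,0,0,0],[0.3,-0.002,0.201,0.06,0,0,0],[0.3,-0.002,0.201,0.09,0,0,0],[0.3,-0.002,0.201,0.105,0,0,0],[0.3,-0.002,0.201,0.112,0,0,0],[0.3,-0.002,0.201,0.115,0,0,0],[0.3,-0.002,0.201,0.117,0,0,0],[0.3,-0.002,0.201,0.118,0,0,0],[0.3,-0.002,0.201,0.119,0,0,0],[0.3,-0.002,0.201,0.12,0,0,0],[0.3,-0.002,0.201,0.121,0,0,0],[0.3,-0.002,0.201,0.121,0,0,0]]'
```

```text
time_s: 15.6
position: [0.472, 0.2456, 0.0646]
eef_rot: [3.141, 0.001, 3.03]
wrist_force: [-4.5, -3.5, 18.5]
gripper_width: 0.549
finger_force: 44.0
```

```bash
python3 shift.py '[[0.6,0,0,0,0,0,0],[0.7,0,0,0,0,0,0],[0.75,0,0,0,0,0,0],[0.75,0,0,0,0,0,0],[0.75,0,0,-0.03,0,0,0],[0.75,0,0,-0.07,0,0,0],[0.75,0,0,-0.11,0,0,0],[0.9,0,0,-0.13,0,0,0],[1,0,0,-0.13,0,0,0],[1,0,0,-0.13,0,0,0]]'; python3 go.py .6135 -.0624 .185 3.03
```

```text
time_s: 16.43
position: [0.4718, 0.2458, 0.1943]
eef_rot: [3.14, 0.002, 3.03]
wrist_force: [0.4, -0.7, -0.2]
gripper_width: 0.997
finger_force: 0.0
16.4333 [-0.1752 -0.2905  0.0092] [ 0.0015  0.0018 -0.0003] [-0.61 -0.02  0.81  0.88]
```

```bash
python3 shift.py '[[1,-0.175,-0.29,0.009,0,0,0],[1,-0.175,-0.29,0.009,0,0,0],[1,-0.175,-0.29,0.009,0,0,0],[1,-0.175,-0.29,0.009,0,0,0],[1,-0.175,-0.29,0.009,0,0,0],[1,-0.175,-0.29,0.009,0,0,0],[1,-0.175,-0.29,0.009,0,0,0],[1,-0.175,-0.29,0.009,0,0,0],[1,-0.175,-0.29,0.009,0,0,0],[1,-0.175,-0.29,0.009,0,0,0],[1,-0.175,-0.29,0.009,0,0,0],[1,-0.175,-0.29,0.009,0,0,0]]'; python3 go.py .6135 -.0624 .058 3.03
```

```text
time_s: 17.43
position: [0.6123, -0.0611, 0.1834]
eef_rot: [3.141, -0.002, 3.031]
wrist_force: [0.2, -0.3, -0.3]
gripper_width: 0.999
finger_force: 0.0
17.4333 [-0.0015 -0.0012  0.1254] [ 0.0003 -0.0016  0.001 ] [-0.05 -0.05  0.89  1.51]
```

```bash
python3 shift.py '[[1,0,0,0.04,0,0,0],[1,0,0,0.08,0,0,0],[1,0,0,0.11,0,0,0],[1,0,0,0.126,0,0,0],[1,0,0,0.126,0,0,0],[0.3,0,0,0.126,0,0,0],[0.3,0,0,0.126,0,0,0],[0.3,0,0,0.126,0,0,0],[0.3,0,0,0.126,0,0,0],[0.3,0,0,0.126,0,0,0],[0.3,0,0,0.126,0,0,0],[0.3,0,0,0.126,0,0,0],[0.3,0,0,0.126,0,0,0],[0.3,0,0,0.11,0,0,0],[0.3,0,0,0.08,0,0,0],[0.3,0,0,0.04,0,0,0],[0.3,0,0,0,0,0,0],[0.3,0,0,0,0,0,0],[0.3,0,0,0,0,0,0]]'; python3 go.py .57 .3975 .187 3.03
```

```text
time_s: 19.02
position: [0.6142, -0.0622, 0.1875]
eef_rot: [3.141, 0.005, 3.03]
wrist_force: [-0.8, -0.2, -3.5]
gripper_width: 0.55
finger_force: 42.3
19.0167 [9.520e-02 4.519e-01 3.000e-04] [ 0.0006  0.0054 -0.0002] [-0.05 -0.05  0.89  1.51]
```

```bash
python3 shift.py '[[0.3,0.004,0.02,0,0,0,0],[0.3,0.012,0.055,0,0,0,0],[0.3,0.095,0.452,0,0,0,0],[0.3,0.095,0.452,0,0,0,0],[0.3,0.095,0.452,0,0,0,0],[0.3,0.095,0.452,0,0,0,0],[0.3,0.095,0.452,0,0,0,0],[0.3,0.095,0.452,0,0,0,0],[0.3,0.095,0.452,0,0,0,0],[0.3,0.095,0.452,0,0,0,0],[0.3,0.095,0.452,0,0,0,0],[0.3,0.095,0.452,0,0,0,0],[0.3,0.095,0.452,0,0,0,0],[0.3,0.095,0.452,0,0,0,0],[0.3,0.095,0.452,0,0,0,0],[0.3,0.095,0.452,0,0,0,0]]'; python3 go.py .57 .3975 .065 3.03
```

```text
time_s: 20.35
position: [0.5693, 0.3962, 0.1839]
eef_rot: [-3.141, -0.0, 3.028]
wrist_force: [-0.3, -0.6, -1.9]
gripper_width: 0.545
finger_force: 42.3
20.35 [-0.0006  0.0015  0.1189] [-0.0011 -0.0002 -0.0016] [-0.73 -0.04  1.    0.8 ]
```

```bash
python3 shift.py '[[0.3,0,0,0.03,0,0,0],[0.3,0,0,0.06,0,0,0],[0.3,0,0,0.09,0,0,0],[0.3,0,0,0.105,0,0,0],[0.3,0,0,0.112,0,0,0],[0.3,0,0,0.115,0,0,0],[0.3,0,0,0.117,0,0,0],[0.3,0,0,0.118,0,0,0],[0.3,0,0,0.119,0,0,0],[0.3,0,0,0.12,0,0,0],[0.3,0,0,0.121,0,0,0],[0.3,0,0,0.121,0,0,0]]'
```

```text
time_s: 21.35
position: [0.5697, 0.3978, 0.0651]
eef_rot: [3.14, 0.002, 3.03]
wrist_force: [-3.8, -3.1, 13.8]
gripper_width: 0.55
finger_force: 43.7
```

```bash
python3 shift.py '[[0.6,0,0,0,0,0,0],[0.7,0,0,0,0,0,0],[0.75,0,0,0,0,0,0],[0.75,0,0,0,0,0,0],[0.75,0,0,-0.03,0,0,0],[0.75,0,0,-0.07,0,0,0],[0.75,0,0,-0.11,0,0,0],[0.75,0,0,-0.15,0,0,0],[0,0,0,-0.15,0,0,0],[0,0,0,-0.15,0,0,0],[0,0,0,-0.15,0,0,0],[0,0,0,-0.15,0,0,0]]'
python3 - <<'E'
from h import *
T=vision.snapshot("top");S=vision.snapshot("side")
cv2.imwrite("pics/t1.png",T[:,:,::-1])
for r in modules(T): print("mod",r)
c=np.vstack([cv2.resize(S[70:320,130:400],None,fx=2.2,fy=2.2)]);cv2.imwrite("pics/s1.png",c[:,:,::-1])
E
```

```text
time_s: 22.35
position: [0.5685, 0.3973, 0.212]
eef_rot: [-3.14, -0.001, 3.03]
wrist_force: [-0.1, -0.6, -0.1]
gripper_width: 0.183
finger_force: 0.0
mod ((0.47436729073524475, -0.34602460265159607), (0.12875574827194214, 0.21637019515037537), 0.1371050924062729)
mod ((0.4271444082260132, -0.15957506000995636), (0.2223089039325714, 0.2947932481765747), 0.13711413741111755)
```

View pics/t1.png

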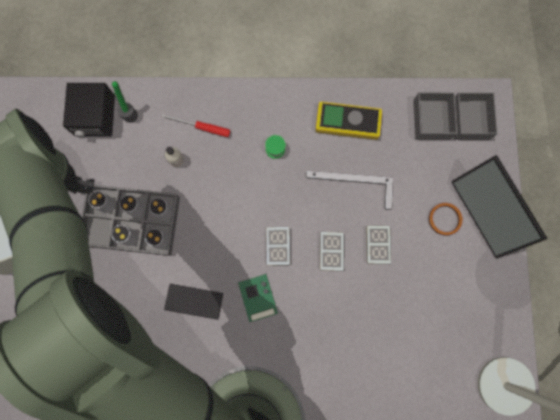

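View pics/s1.png

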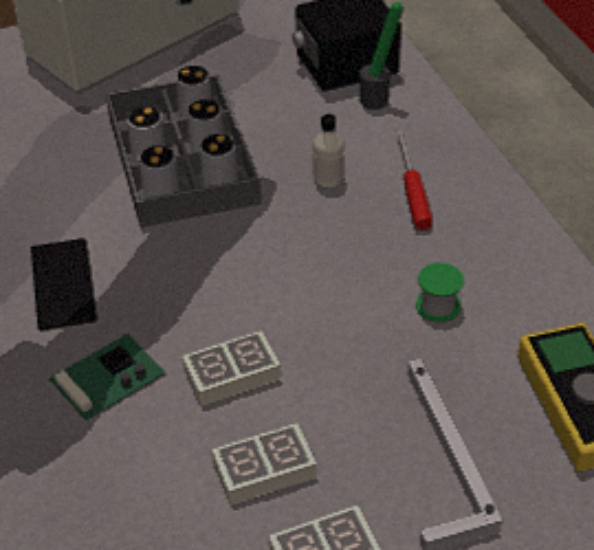

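```bash
python3 go.py .46 -.343 .15 3.14
```

```text
22.45 [ 0.0252 -0.7477  0.0631] [-0.0014 -0.0015 -0.1102] [-0.73 -0.04  1.06  0.8 ]
```

```bash
python3 shift.py '[[1,0.025,-0.748,0.063,0,0,-0.11],[1,0.025,-0.748,0.063,0,0,-0.11],[1,0.025,-0.748,0.063,0,0,-0.11],[1,0.025,-0.748,0.063,0,0,-0.11],[1,0.025,-0.748,0.063,0,0,-0.11],[1,0.025,-0.748,0.063,0,0,-0.11],[1,0.025,-0.748,0.063,0,0,-0.11],[1,0.025,-0.748,0.063,0,0,-0.11],[1,0.025,-0.748,0.063,0,0,-0.11],[1,0.025,-0.748,0.063,0,0,-0.11],[1,0.025,-0.748,0.063,0,0,-0.11],[1,0.025,-0.748,0.063,0,0,-0.11],[1,0.025,-0.748,0.063,0,0,-0.11],[1,0.025,-0.748,0.063,0,0,-0.11],[1,0.025,-0.748,0.063,0,0,-0.11],[1,0.025,-0.748,0.063,0,0,-0.11],[1,0.025,-0.748,0.063,0,0,-0.11],[1,0.025,-0.748,0.063,0,0,-0.11],[1,0.025,-0.748,0.063,0,0,-0.11],[1,0.025,-0.748,0.063,0,0,-0.11]]' 20
python3 - <<'E'
from h import *
T=vision.snapshot("top")
for t in (155,165,175):print(t,[(np.round(r[0],4),np.round(r[1],3),r[2]) for r in modules(T,t)])
cv2.imwrite("pics/t2.png",T[:,:,::-1])
E
python3 go.py .46 -.343 .04 3.14
```

```text
time_s: 24.12
position: [0.4591, -0.3453, 0.1492]
eef_rot: [3.142, -0.002, 3.135]
wrist_force: [0.9, 0.7, -0.8]
gripper_width: 1.002
finger_force: 0.0
155 [(array([ 0.4418, -0.2157]), array([0.101, 0.061]), 0.12495040148496628), (array([ 0.4588, -0.0714]), array([0.104, 0.059]), 0.12625399231910706)]
165 [(array([ 0.443 , -0.2166]), array([0.056, 0.099]), 89.21548461914062)]
175 []
24.1667 [-0.0002  0.0003  0.1094] [ 0.0008 -0.0013 -0.002 ] [ 0.48 -0.07  0.77  2.17]
```

```bash
python3 shift.py '[[1,0,0,0.04,0,0,0],[1,0,0,0.08,0,0,0],[1,0,0,0.11,0,0,0],[1,0,0,0.125,0,0,0],[1,0,0,0.132,0,0,0],[1,0,0,0.135,0,0,0],[1,0,0,0.135,0,0,0]]' 20
python3 shift.py '[[0.6,0,0,0,0,0,0],[0.6,0,0,0,0,0,0],[0.6,0,0,0,0,0,0],[0.6,0,0,0,0,0,0],[0.6,0,0,0,0,0,0],[0.6,0,0,0,0,0,0],[0.6,0,0,0,0,0,0]]' 20; python3 go.py .46 -.315 .014 3.064
```

```text
time_s: 24.75
position: [0.4611, -0.3423, 0.0155]
eef_rot: [3.141, 0.0, 3.141]
wrist_force: [-0.7, 0.3, -0.4]
gripper_width: 0.998
finger_force: 0.0
time_s: 25.33
position: [0.4613, -0.3432, 0.0166]
eef_rot: [-3.141, 0.002, 3.14]
wrist_force: [-0.5, 1.2, 6.6]
gripper_width: 0.698
finger_force: 21.4
25.3333 [0.0014 0.0282 0.0025] [-0.0008  0.0017  0.0758] [ 0.5  -0.08  0.51  2.18]
```

```bash
python3 shift.py '[[0.6,0,0.008,0,0,0,0.02],[0.6,0,0.018,0,0,0,0.045],[0.6,0,0.028,0,0,0,0.065],[0.6,0,0.035,0,0,0,0.077],[0.6,-0.01,0.036,0,0,0,0.077],[0.6,-0.025,0.036,0,0,0,0.077],[0.6,-0.04,0.036,0,0,0,0.077],[0.6,-0.055,0.036,0,0,0,0.077],[0.6,-0.07,0.036,0,0,0,0.077],[0.6,-0.085,0.036,0,0,0,0.077],[0.6,-0.1,0.036,0,0,0,0.077],[0.6,-0.108,0.036,0,0,0,0.077],[0.6,-0.112,0.036,0,0,0,0.077],[0.6,-0.112,0.036,0,0,0,0.077],[0.6,-0.112,0.036,0,0,0,0.077]]' 20; python3 go.py .5813 -.306 .014 3.064
```

```text
time_s: 26.58
position: [0.5738, -0.307, 0.0166]
eef_rot: [-3.141, 0.002, 3.062]
wrist_force: [2.1, -0.8, 5.1]
gripper_width: 0.696
finger_force: 22.9
26.5833 [-0.0074  0.0016  0.0026] [-0.0006  0.0023 -0.0016] [ 0.33 -0.13  0.64  2.  ]
```

Probe toward the fence.

```bash
python3 shift.py '[[0.6,-0.003,0,0,0,0,0],[0.6,-0.005,0,0,0,0,0],[0.6,-0.006,0,0,0,0,0],[0.6,-0.006,0,0,0,0,0]]' 20;  python3 shift.py '[[0.6,-0.002,0,0,0,0,0],[0.6,-0.003,0,0,0,0,0],[0.6,-0.003,0,0,0,0,0]]' 20
```

```text
time_s: 26.92
position: [0.5786, -0.3076, 0.0165]
eef_rot: [-3.141, 0.0, 3.062]
wrist_force: [-5.6, 0.2, 11.6]
gripper_width: 0.694
finger_force: 23.6
time_s: 27.17
position: [0.5816, -0.3079, 0.0165]
eef_rot: [-3.141, 0.0, 3.062]
wrist_force: [-5.6, 1.0, 9.9]
gripper_width: 0.695
finger_force: 23.6
```

```bash
python3 shift.py '[[0.6,-0.002,0,0,0,0,0],[0.6,-0.003,0,0,0,0,0],[0.6,-0.003,0,0,0,0,0]]' 20;  python3 shift.py '[[0.6,-0.002,0,0,0,0,0],[0.6,-0.003,0,0,0,0,0],[0.6,-0.003,0,0,0,0,0]]' 20
```

```text
time_s: 27.42
position: [0.5846, -0.3081, 0.0165]
eef_rot: [-3.141, 0.0, 3.062]
wrist_force: [-5.4, -0.5, 10.7]
gripper_width: 0.699
finger_force: 23.6
time_s: 27.67
position: [0.5856, -0.3083, 0.0161]
eef_rot: [3.141, -0.004, 3.061]
wrist_force: [-16.3, 1.5, 16.2]
gripper_width: 0.698
finger_force: 24.4
```

```bash
python3 shift.py '[[0.85,0,0,0,0,0,0],[0.85,0,0,0,0,0,0],[0.85,0,0,0,0,0,0],[0.85,0,0,0,0,0,0],[0.85,0,0,-0.01,0,0,0],[0.85,0,0,-0.03,0,0,0],[0.85,0,0,-0.05,0,0,0],[0,0,0.02,-0.05,0,0,0],[0,0,0.06,-0.05,0,0,0],[0,0,0.06,-0.05,0,0,0],[0,0,0.06,-0.05,0,0,0],[0,0,0.06,-0.05,0,0,0],[0,0,0.06,-0.03,0,0,0],[0,0,0.06,-0.01,0,0,0],[0,0,0.06,-0.002,0,0,0],[0,0,0.06,-0.002,0,0,0]]'
python3 - <<'E'
from h import *
T=vision.snapshot("top");cv2.imwrite("pics/t3.png",cv2.resize(T[140:290,240:410,::-1],None,fx=4,fy=4))
E
```

```text
time_s: 29.0
position: [0.5911, -0.2491, 0.0157]
eef_rot: [3.141, -0.003, 3.062]
wrist_force: [-0.5, 0.1, 0.3]
gripper_width: 0.001
finger_force: 0.0
```

View pics/t3.png

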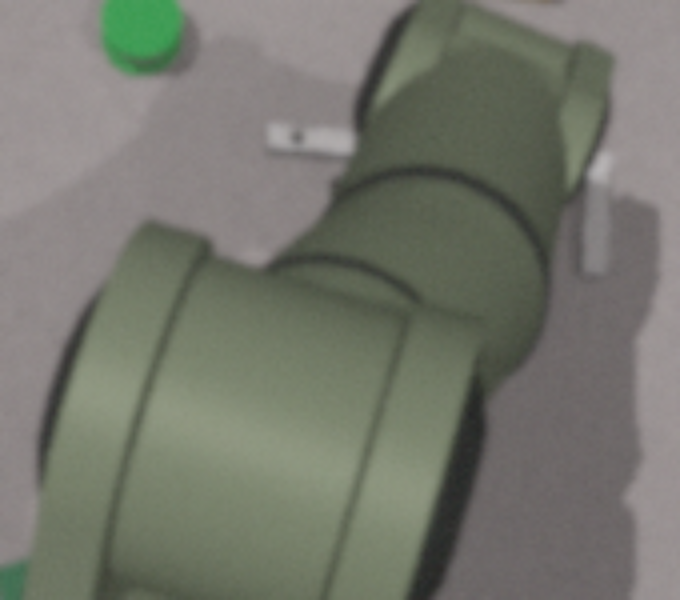

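```bash
python3 shift.py '[[0,0,-0.008,0,0,0,0],[0,0,-0.014,0,0,0,0],[0,0,-0.019,0,0,0,0],[0,0,-0.024,0,0,0,0],[0,0,-0.029,0,0,0,0],[0,0,-0.034,0,0,0,0],[0,0,-0.037,0,0,0,0],[0,0,-0.037,0,0,0,0]]'; python3 shift.py '[[0,0,-0.002,0,0,0,0],[0,0,-0.003,0,0,0,0],[0,0,-0.003,0,0,0,0]]';  python3 shift.py '[[0,0,-0.002,0,0,0,0],[0,0,-0.003,0,0,0,0],[0,0,-0.003,0,0,0,0]]'
```

```text
time_s: 29.72
position: [0.5893, -0.2865, 0.0174]
eef_rot: [-3.141, 0.0, 3.062]
wrist_force: [-0.9, 0.3, -0.6]
gripper_width: -0.001
finger_force: 0.0
time_s: 29.97
position: [0.5892, -0.2884, 0.0172]
eef_rot: [3.142, -0.0, 3.063]
wrist_force: [-0.4, 0.4, 0.1]
gripper_width: -0.003
finger_force: 0.1
time_s: 30.22
position: [0.5889, -0.2917, 0.0173]
eef_rot: [-3.141, -0.0, 3.063]
wrist_force: [0.6, 0.0, 0.3]
gripper_width: -0.003
finger_force: 0.1
```

```bash
python3 shift.py '[[0,0,-0.002,0,0,0,0],[0,0,-0.003,0,0,0,0],[0,0,-0.003,0,0,0,0]]';  python3 shift.py '[[0,0,-0.002,0,0,0,0],[0,0,-0.003,0,0,0,0],[0,0,-0.003,0,0,0,0]]'
```

```text
time_s: 30.47
position: [0.5887, -0.2934, 0.0172]
eef_rot: [3.14, -0.001, 3.063]
wrist_force: [-0.9, 6.8, 1.9]
gripper_width: -0.01
finger_force: 3.2
time_s: 30.72
position: [0.5887, -0.2937, 0.0172]
eef_rot: [3.137, -0.002, 3.065]
wrist_force: [-3.5, 19.8, 9.7]
gripper_width: -0.003
finger_force: 10.1
```

```bash
python3 shift.py '[[0,0,0.006,0,0,0,0],[0,0,0.015,0,0,0,0],[0,0,0.015,-0.03,0,0,0],[0,0,0.015,-0.06,0,0,0],[0.35,0.03,0,-0.06,0,0,0],[0.35,0.06,-0.03,-0.06,0,0,0],[0.35,0.082,-0.043,-0.06,0,0,0],[0.35,0.082,-0.043,-0.06,0,0,0],[0.35,0.082,-0.043,-0.06,0,0,0],[0.35,0.082,-0.043,-0.03,0,0,0],[0.35,0.082,-0.043,-0.01,0,0,0],[0.35,0.082,-0.043,0,0,0,0],[0.35,0.082,-0.043,0,0,0,0],[0.35,0.077,-0.043,0,0,0,0],[0.35,0.072,-0.043,0,0,0,0],[0.35,0.069,-0.043,0,0,0,0],[0.35,0.069,-0.043,0,0,0,0]]';  python3 shift.py '[[0.35,-0.002,0,0,0,0,0],[0.35,-0.003,0,0,0,0,0],[0.35,-0.003,0,0,0,0,0]]'
```

```text
time_s: 32.13
position: [0.518, -0.3349, 0.0183]
eef_rot: [-3.141, 0.002, 3.064]
wrist_force: [-0.8, 0.7, 0.4]
gripper_width: 0.349
finger_force: 0.0
time_s: 32.38
position: [0.5196, -0.3351, 0.0175]
eef_rot: [-3.141, 0.0, 3.063]
wrist_force: [0.7, 0.2, 0.1]
gripper_width: 0.348
finger_force: 0.0
```

```bash
for i in 1; do python3 shift.py '[[0.35,-0.002,0,0,0,0,0],[0.35,-0.003,0,0,0,0,0],[0.35,-0.003,0,0,0,0,0]]';  python3 shift.py '[[0.35,-0.002,0,0,0,0,0],[0.35,-0.003,0,0,0,0,0],[0.35,-0.003,0,0,0,0,0]]'; done
```

```text
time_s: 32.63
position: [0.5211, -0.3353, 0.0172]
eef_rot: [3.141, -0.002, 3.062]
wrist_force: [-5.4, 0.6, 4.5]
gripper_width: 0.351
finger_force: 3.4
time_s: 32.88
position: [0.5212, -0.3354, 0.0168]
eef_rot: [3.14, -0.008, 3.061]
wrist_force: [-21.7, 4.4, 15.4]
gripper_width: 0.351
finger_force: 11.4
```

```bash
python3 shift.py '[[0.35,0.01,0,0,0,0,0],[0.35,0.02,0,0,0,0,0],[0.35,0.02,0,-0.04,0,0,0],[0.35,0.02,0,-0.08,0,0,0],[1,0.03,0.03,-0.09,0,0,0],[1,0.05,0.06,-0.09,0,0,0],[1,0.06,0.09,-0.09,0,0,0],[1,0.065,0.12,-0.09,0,0,0],[1,0.065,0.12,-0.09,0,0,0],[1,0.065,0.12,-0.09,0,0,0]]'; python3 go.py .4425 -.217 .014 3.12
python3 - <<'E'
from h import *
T=vision.snapshot("top");S=vision.snapshot("side")
cv2.imwrite("pics/m1.png",np.vstack([cv2.resize(T[130:290,240:480,::-1],(600,300)) ,cv2.resize(S[200:350,200:500,::-1],(600,300))]))
E
```

```text
time_s: 33.72
position: [0.47, -0.2094, 0.1077]
eef_rot: [3.141, 0.001, 3.065]
wrist_force: [0.5, -0.4, 0.4]
gripper_width: 1.004
finger_force: 0.0
33.7167 [ 0.0269 -0.0097  0.0937] [ 0.0002  0.0008 -0.0548] [ 0.21 -0.11  0.6   1.91]
```

View pics/m1.png

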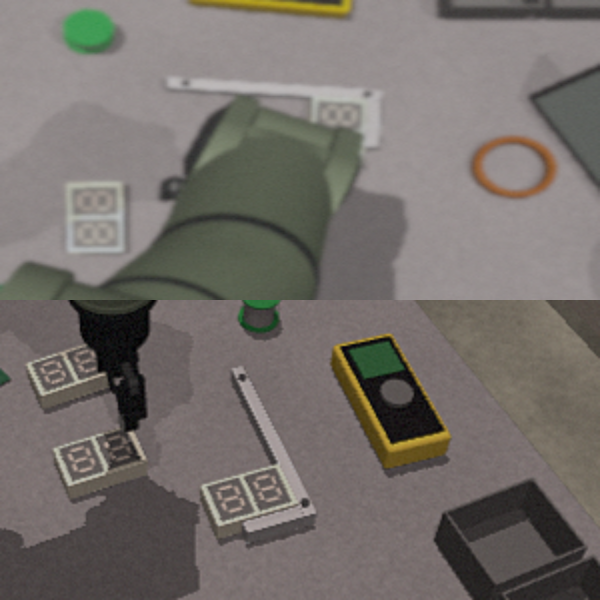

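```bash
python3 shift.py '[[1,0.027,-0.01,0,0,0,-0.055],[1,0.027,-0.01,0.02,0,0,-0.055],[1,0.027,-0.01,0.05,0,0,-0.055],[1,0.027,-0.01,0.075,0,0,-0.055],[1,0.027,-0.01,0.088,0,0,-0.055],[1,0.027,-0.01,0.093,0,0,-0.055],[1,0.027,-0.01,0.093,0,0,-0.055]]' 20
python3 shift.py '[[0.6,0,0,0,0,0,0],[0.6,0,0,0,0,0,0],[0.6,0,0,0,0,0,0],[0.6,0,0,0,0,0,0],[0.6,0,0,0,0,0,0],[0.6,0,0,0,0,0,0],[0.6,0,0,0,0,0,0]]' 20; python3 go.py .575 -.248 .014 3.064
```

```text
time_s: 34.4
position: [0.4415, -0.2194, 0.0133]
eef_rot: [3.141, -0.002, 3.116]
wrist_force: [-1.2, -0.3, 0.1]
gripper_width: 0.999
finger_force: 0.0
time_s: 34.98
position: [0.4428, -0.219, 0.0153]
eef_rot: [-3.141, 0.001, 3.118]
wrist_force: [-1.4, -0.6, 8.0]
gripper_width: 0.698
finger_force: 22.4
34.9833 [-0.1329 -0.0258  0.0015] [-0.0007  0.0015  0.0536] [ 0.29 -0.12  0.36  2.  ]
```

```bash
python3 shift.py '[[0.6,-0.008,0,0,0,0,0.015],[0.6,-0.02,0,0,0,0,0.035],[0.6,-0.035,-0.005,0,0,0,0.054],[0.6,-0.05,-0.01,0,0,0,0.054],[0.6,-0.065,-0.015,0,0,0,0.054],[0.6,-0.08,-0.02,0,0,0,0.054],[0.6,-0.095,-0.024,0,0,0,0.054],[0.6,-0.11,-0.026,0,0,0,0.054],[0.6,-0.125,-0.026,0,0,0,0.054],[0.6,-0.133,-0.026,0,0,0,0.054],[0.6,-0.137,-0.026,0,0,0,0.054],[0.6,-0.137,-0.026,0,0,0,0.054],[0.6,-0.137,-0.026,0,0,0,0.054]]' 20;python3 shift.py '[[0.6,-0.002,0,0,0,0,0],[0.6,-0.004,0,0,0,0,0],[0.6,-0.005,0,0,0,0,0],[0.6,-0.005,0,0,0,0,0]]' 20;  python3 shift.py '[[0.6,-0.002,0,0,0,0,0],[0.6,-0.003,0,0,0,0,0],[0.6,-0.003,0,0,0,0,0]]' 20
```

```text
time_s: 36.07
position: [0.5796, -0.2481, 0.0154]
eef_rot: [-3.141, 0.002, 3.064]
wrist_force: [2.4, -0.7, 4.1]
gripper_width: 0.697
finger_force: 22.7
time_s: 36.4
position: [0.5831, -0.2486, 0.0153]
eef_rot: [-3.141, -0.001, 3.063]
wrist_force: [-6.6, 1.2, 13.0]
gripper_width: 0.692
finger_force: 23.8
time_s: 36.65
position: [0.5861, -0.2488, 0.0153]
eef_rot: [-3.141, -0.001, 3.063]
wrist_force: [-7.2, 0.4, 13.9]
gripper_width: 0.699
finger_force: 23.7
```

```bash
python3 shift.py '[[0.6,-0.002,0,0,0,0,0],[0.6,-0.003,0,0,0,0,0],[0.6,-0.003,0,0,0,0,0]]' 20;  python3 shift.py '[[0.6,-0.002,0,0,0,0,0],[0.6,-0.002,0,0,0,0,0]]' 20
```

```text
time_s: 36.9
position: [0.5891, -0.2491, 0.0153]
eef_rot: [-3.141, -0.0, 3.063]
wrist_force: [-6.2, -0.2, 12.9]
gripper_width: 0.694
finger_force: 23.7
time_s: 37.07
position: [0.5897, -0.2492, 0.0151]
eef_rot: [3.141, -0.003, 3.063]
wrist_force: [-14.1, 1.7, 17.3]
gripper_width: 0.699
finger_force: 24.4
```

```bash
python3 shift.py '[[0.85,0,0,0,0,0,0],[0.85,0,0,0,0,0,0],[0.85,0,0,0,0,0,0],[0.85,0,0,0,0,0,0],[0.85,0,0,-0.01,0,0,0],[0.85,0,0,-0.03,0,0,0],[0.85,0,0,-0.05,0,0,0],[0,0,0.02,-0.05,0,0,0],[0,0,0.06,-0.05,0,0,0],[0,0,0.06,-0.05,0,0,0],[0,0,0.06,-0.05,0,0,0],[0,0,0.06,-0.05,0,0,0],[0,0,0.06,-0.03,0,0,0],[0,0,0.06,-0.01,0,0,0],[0,0,0.06,-0.002,0,0,0],[0,0,0.06,-0.002,0,0,0]]'
python3 shift.py '[[0,0,-0.008,0,0,0,0],[0,0,-0.014,0,0,0,0],[0,0,-0.019,0,0,0,0],[0,0,-0.024,0,0,0,0],[0,0,-0.029,0,0,0,0],[0,0,-0.034,0,0,0,0],[0,0,-0.038,0,0,0,0],[0,0,-0.041,0,0,0,0],[0,0,-0.041,0,0,0,0]]'; python3 shift.py '[[0,0,-0.002,0,0,0,0],[0,0,-0.003,0,0,0,0],[0,0,-0.003,0,0,0,0]]';  python3 shift.py '[[0,0,-0.002,0,0,0,0],[0,0,-0.003,0,0,0,0],[0,0,-0.003,0,0,0,0]]'
```

```text
time_s: 38.4
position: [0.595, -0.1898, 0.0147]
eef_rot: [3.142, -0.003, 3.063]
wrist_force: [-0.7, 0.5, -0.0]
gripper_width: 0.005
finger_force: 0.0
time_s: 39.15
position: [0.5929, -0.2309, 0.0163]
eef_rot: [-3.141, 0.0, 3.063]
wrist_force: [0.9, -0.8, -0.9]
gripper_width: 0.002
finger_force: 0.0
time_s: 39.4
position: [0.5928, -0.233, 0.0163]
eef_rot: [-3.142, -0.0, 3.064]
wrist_force: [-0.3, -0.3, -0.1]
gripper_width: -0.002
finger_force: 0.2
time_s: 39.65
position: [0.5927, -0.2337, 0.0162]
eef_rot: [3.139, -0.001, 3.065]
wrist_force: [-2.5, 12.2, 5.3]
gripper_width: 0.001
finger_force: 6.2
```

```bash
python3 shift.py '[[0,0,0.006,0,0,0,0],[0,0,0.015,0,0,0,0],[0,0,0.015,-0.03,0,0,0],[0,0,0.015,-0.06,0,0,0],[0.35,0.03,0,-0.06,0,0,0],[0.35,0.06,-0.03,-0.06,0,0,0],[0.35,0.082,-0.043,-0.06,0,0,0],[0.35,0.082,-0.043,-0.06,0,0,0],[0.35,0.082,-0.043,-0.06,0,0,0],[0.35,0.082,-0.043,-0.03,0,0,0],[0.35,0.082,-0.043,-0.01,0,0,0],[0.35,0.082,-0.043,0,0,0,0],[0.35,0.082,-0.043,0,0,0,0],[0.35,0.077,-0.043,0,0,0,0],[0.35,0.072,-0.043,0,0,0,0],[0.35,0.068,-0.043,0,0,0,0],[0.35,0.068,-0.043,0,0,0,0]]';  python3 shift.py '[[0.35,-0.002,0,0,0,0,0],[0.35,-0.003,0,0,0,0,0],[0.35,-0.003,0,0,0,0,0]]';python3 shift.py '[[0.35,-0.002,0,0,0,0,0],[0.35,-0.003,0,0,0,0,0],[0.35,-0.003,0,0,0,0,0]]'
```

```text
time_s: 41.07
position: [0.5233, -0.2735, 0.0173]
eef_rot: [-3.141, 0.002, 3.064]
wrist_force: [0.0, 0.6, 0.8]
gripper_width: 0.349
finger_force: 0.0
time_s: 41.32
position: [0.5247, -0.2738, 0.0165]
eef_rot: [-3.141, 0.0, 3.064]
wrist_force: [-0.7, 0.0, -0.5]
gripper_width: 0.353
finger_force: 0.0
time_s: 41.57
position: [0.526, -0.2739, 0.0161]
eef_rot: [3.141, -0.003, 3.063]
wrist_force: [-8.7, 1.9, 6.5]
gripper_width: 0.35
finger_force: 4.0
```

```bash
python3 shift.py '[[0.35,0.01,0,0,0,0,0],[0.35,0.02,0,0,0,0,0],[0.35,0.02,0,-0.04,0,0,0],[0.35,0.02,0,-0.08,0,0,0],[1,0.03,0.03,-0.09,0,0,0],[1,0.05,0.06,-0.09,0,0,0],[1,0.06,0.09,-0.09,0,0,0],[1,0.065,0.12,-0.09,0,0,0],[1,0.065,0.12,-0.09,0,0,0],[1,0.065,0.12,-0.09,0,0,0]]'; python3 go.py .4555 -.0735 .014 3.16
python3 - <<'E'
from h import *
T=vision.snapshot("top");S=vision.snapshot("side")
cv2.imwrite("pics/m2.png",np.vstack([cv2.resize(T[130:290,240:480,::-1],(600,300)) ,cv2.resize(S[200:350,200:500,::-1],(600,300))]))
E
```

```text
time_s: 42.4
position: [0.4718, -0.1479, 0.1066]
eef_rot: [3.141, 0.0, 3.066]
wrist_force: [0.7, -0.2, 0.3]
gripper_width: 1.001
finger_force: 0.0
42.4 [0.0219 0.073  0.0926] [ 0.0003  0.0003 -0.0937] [ 0.08 -0.12  0.57  1.8 ]
```

View pics/m2.png

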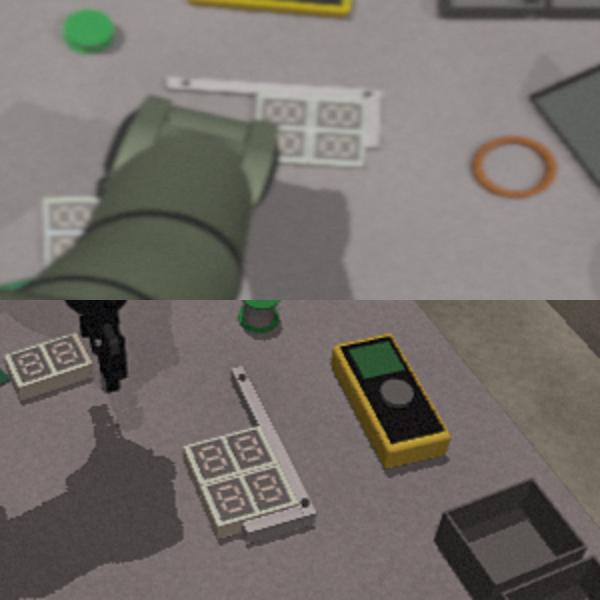

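```bash
python3 shift.py '[[1,0,-0.04,0,0,0,0],[1,0,-0.08,0,0,0,0],[1,0,-0.12,-0.02,0,0,0],[1,0,-0.15,-0.02,0,0,0],[1,0,-0.15,-0.02,0,0,0]]'
python3 - <<'E'
from h import *
T=vision.snapshot("top")
def mods(im,t):
    m=white(im,t).astype(np.uint8);m[:205]=0;m[290:]=0;m[:,:245]=0;m[:,310:]=0
    for c in cv2.findContours(m,cv2.RETR_EXTERNAL,cv2.CHAIN_APPROX_NONE)[0]:
        if cv2.contourArea(c)>200: print(t,cv2.minAreaRect(np.array([onplane("top",q[0],.028)[:2] for q in c],np.float32)))
for t in(150,155,160,165):mods(T,t)
cv2.imwrite("pics/m3.png",cv2.resize(T[195:285,235:355,::-1],(800,600),interpolation=cv2.INTER_CUBIC))
E
```

```text
time_s: 42.92
position: [0.4584, -0.3073, 0.1273]
eef_rot: [-3.137, 0.002, 3.055]
wrist_force: [-1.4, -1.1, -0.0]
gripper_width: 0.997
finger_force: 0.0
150 ((0.3989715278148651, -0.110233835875988), (0.08070254325866699, 0.1352703869342804), 24.570661544799805)
150 ((0.43481236696243286, -0.04605577141046524), (0.103439562022686, 0.06148878112435341), 0.13284409046173096)
150 ((0.5313417911529541, -0.0333377942442894), (0.06810957193374634, 0.09736704081296921), 0.1393919736146927)
155 ((0.4348808825016022, -0.04775286093354225), (0.10335500538349152, 0.05881280452013016), 0.5799965262413025)
160 ((0.4413318634033203, -0.04737657308578491), (0.08502668142318726, 0.058814600110054016), 0.13262835144996643)
```

View pics/m3.png

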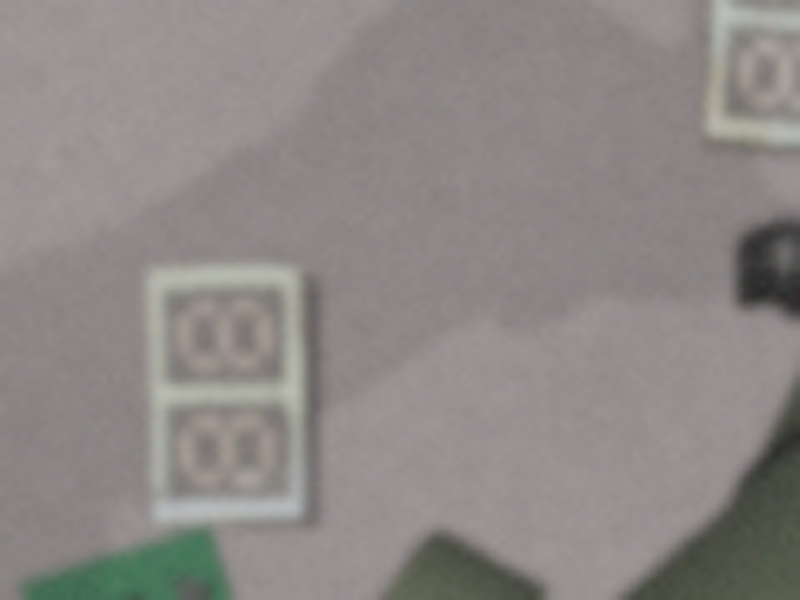

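```bash
python3 go.py .434 -.048 .1 3.155
```

```text
42.9667 [0.0463 0.2528 0.026 ] [-0.002   0.0005 -0.0982] [ 0.38 -0.11  0.68  2.06]
```

```bash
python3 shift.py '[[1,0.046,0.255,0.026,0,0,-0.092],[1,0.046,0.255,0.026,0,0,-0.092],[1,0.046,0.255,0.026,0,0,-0.092],[1,0.046,0.255,0.026,0,0,-0.092],[1,0.046,0.255,0.026,0,0,-0.092],[1,0.046,0.255,0.026,0,0,-0.092],[1,0.046,0.255,0.026,0,0,-0.092],[1,0.046,0.255,0.026,0,0,-0.092],[1,0.046,0.255,0.026,0,0,-0.092],[1,0.046,0.255,0.026,0,0,-0.092]]'; python3 go.py .434 -.048 .014 3.155
```

```text
time_s: 43.8
position: [0.4344, -0.0421, 0.1003]
eef_rot: [-3.141, 0.0, -3.129]
wrist_force: [-0.6, -0.1, 0.5]
gripper_width: 1.0
finger_force: 0.0
43.8 [ 0.0004 -0.0058  0.0863] [-0.0004  0.     -0.0005] [-0.12 -0.11  0.48  1.65]
```

```bash
python3 shift.py '[[1,0,-0.006,0.02,0,0,0],[1,0,-0.006,0.05,0,0,0],[1,0,-0.006,0.07,0,0,0],[1,0,-0.006,0.081,0,0,0],[1,0,-0.006,0.085,0,0,0],[1,0,-0.006,0.085,0,0,0],[0.6,0,-0.006,0.085,0,0,0],[0.6,0,-0.006,0.085,0,0,0],[0.6,0,-0.006,0.085,0,0,0],[0.6,0,-0.006,0.085,0,0,0],[0.6,0,-0.006,0.085,0,0,0],[0.6,0,-0.006,0.085,0,0,0],[0.6,0,-0.006,0.085,0,0,0]]' 20; python3 go.py .578 -.188 .014 3.064
```

```text
time_s: 44.88
position: [0.4349, -0.0474, 0.0162]
eef_rot: [-3.141, 0.002, -3.128]
wrist_force: [-1.2, -3.0, 9.8]
gripper_width: 0.693
finger_force: 21.9
44.8833 [-0.1412 -0.1426  0.0024] [-0.0002  0.0016  0.0914] [-0.07 -0.13  0.27  1.69]
```

```bash
python3 shift.py '[[0.6,-0.006,-0.004,0,0,0,0.01],[0.6,-0.016,-0.012,0,0,0,0.03],[0.6,-0.028,-0.024,0,0,0,0.055],[0.6,-0.04,-0.036,0,0,0,0.08],[0.6,-0.052,-0.05,0,0,0,0.0915],[0.6,-0.064,-0.064,0,0,0,0.0915],[0.6,-0.076,-0.078,0,0,0,0.0915],[0.6,-0.088,-0.092,0,0,0,0.0915],[0.6,-0.1,-0.106,0,0,0,0.0915],[0.6,-0.112,-0.12,0,0,0,0.0915],[0.6,-0.124,-0.132,0,0,0,0.0915],[0.6,-0.135,-0.14,0,0,0,0.0915],[0.6,-0.142,-0.142,0,0,0,0.0915],[0.6,-0.146,-0.142,0,0,0,0.0915],[0.6,-0.146,-0.142,0,0,0,0.0915],[0.6,-0.146,-0.142,0,0,0,0.0915]]' 20; python3 shift.py '[[0.6,-0.002,0,0,0,0,0],[0.6,-0.004,0,0,0,0,0],[0.6,-0.006,0,0,0,0,0],[0.6,-0.006,0,0,0,0,0]]' 20
```

```text
time_s: 46.22
position: [0.5831, -0.1874, 0.0162]
eef_rot: [-3.141, 0.002, 3.064]
wrist_force: [2.0, -3.1, 4.9]
gripper_width: 0.697
finger_force: 22.4
time_s: 46.55
position: [0.5881, -0.1873, 0.0162]
eef_rot: [-3.141, -0.0, 3.064]
wrist_force: [-5.5, -0.0, 13.1]
gripper_width: 0.699
finger_force: 23.3
```

```bash
python3 shift.py '[[0.6,-0.002,0,0,0,0,0],[0.6,-0.004,0,0,0,0,0],[0.6,-0.004,0,0,0,0,0]]' 20; python3 shift.py '[[0.6,-0.002,0,0,0,0,0],[0.6,-0.003,0,0,0,0,0],[0.6,-0.003,0,0,0,0,0]]' 20;python3 shift.py '[[0.6,-0.001,0,0,0,0,0],[0.6,-0.002,0,0,0,0,0],[0.6,-0.002,0,0,0,0,0]]' 20
```

```text
time_s: 46.8
position: [0.5921, -0.1875, 0.0162]
eef_rot: [3.142, -0.0, 3.064]
wrist_force: [-4.6, -0.2, 14.1]
gripper_width: 0.699
finger_force: 23.3
time_s: 47.05
position: [0.5942, -0.1877, 0.0161]
eef_rot: [3.141, -0.002, 3.064]
wrist_force: [-10.5, 1.7, 17.8]
gripper_width: 0.697
finger_force: 23.9
time_s: 47.3
position: [0.5949, -0.1877, 0.0157]
eef_rot: [3.141, -0.005, 3.064]
wrist_force: [-17.5, 2.6, 18.2]
gripper_width: 0.7
finger_force: 24.2
```

```bash
python3 shift.py '[[0.85,0,0,0,0,0,0],[0.85,0,0,0,0,0,0],[0.85,0,0,0,0,0,0],[0.85,0,0,0,0,0,0],[0.85,0,0,-0.01,0,0,0],[0.85,0,0,-0.03,0,0,0],[0.85,0,0,-0.05,0,0,0],[0,0,0.02,-0.05,0,0,0],[0,0,0.06,-0.05,0,0,0],[0,0,0.06,-0.05,0,0,0],[0,0,0.06,-0.05,0,0,0],[0,0,0.06,-0.05,0,0,0],[0,0,0.06,-0.03,0,0,0],[0,0,0.06,-0.01,0,0,0],[0,0,0.06,-0.002,0,0,0],[0,0,0.06,-0.002,0,0,0]]'
python3 shift.py '[[0,0,-0.008,0,0,0,0],[0,0,-0.014,0,0,0,0],[0,0,-0.019,0,0,0,0],[0,0,-0.024,0,0,0,0],[0,0,-0.029,0,0,0,0],[0,0,-0.034,0,0,0,0],[0,0,-0.039,0,0,0,0],[0,0,-0.043,0,0,0,0],[0,0,-0.043,0,0,0,0]]'; python3 shift.py '[[0,0,-0.002,0,0,0,0],[0,0,-0.003,0,0,0,0],[0,0,-0.003,0,0,0,0]]';  python3 shift.py '[[0,0,-0.002,0,0,0,0],[0,0,-0.003,0,0,0,0],[0,0,-0.003,0,0,0,0]]'
```

```text
time_s: 48.63
position: [0.6007, -0.1291, 0.0157]
eef_rot: [-3.141, -0.003, 3.063]
wrist_force: [-0.3, -0.0, 0.6]
gripper_width: 0.003
finger_force: 0.0
time_s: 49.38
position: [0.5984, -0.1724, 0.0173]
eef_rot: [-3.141, 0.0, 3.063]
wrist_force: [0.3, 0.1, 0.5]
gripper_width: -0.004
finger_force: 0.0
time_s: 49.63
position: [0.5983, -0.1737, 0.0172]
eef_rot: [3.141, -0.0, 3.065]
wrist_force: [-2.0, 2.7, 0.5]
gripper_width: -0.001
finger_force: 1.1
time_s: 49.88
position: [0.5982, -0.174, 0.0172]
eef_rot: [3.138, -0.001, 3.066]
wrist_force: [-2.1, 17.0, 6.4]
gripper_width: -0.002
finger_force: 8.2
```

```bash
python3 shift.py '[[0,0,0.006,0,0,0,0],[0,0,0.015,0,0,0,0],[0,0,0.015,-0.03,0,0,0],[0,0,0.015,-0.06,0,0,0],[0.35,0.03,0,-0.06,0,0,0],[0.35,0.06,-0.03,-0.06,0,0,0],[0.35,0.084,-0.043,-0.06,0,0,0],[0.35,0.084,-0.043,-0.06,0,0,0],[0.35,0.084,-0.043,-0.06,0,0,0],[0.35,0.084,-0.043,-0.03,0,0,0],[0.35,0.084,-0.043,-0.01,0,0,0],[0.35,0.084,-0.043,0,0,0,0],[0.35,0.084,-0.043,0,0,0,0],[0.35,0.079,-0.043,0,0,0,0],[0.35,0.073,-0.043,0,0,0,0],[0.35,0.07,-0.043,0,0,0,0],[0.35,0.07,-0.043,0,0,0,0]]';  python3 shift.py '[[0.35,-0.002,0,0,0,0,0],[0.35,-0.003,0,0,0,0,0],[0.35,-0.003,0,0,0,0,0]]';python3 shift.py '[[0.35,-0.002,0,0,0,0,0],[0.35,-0.003,0,0,0,0,0],[0.35,-0.003,0,0,0,0,0]]'
```

```text
time_s: 51.3
position: [0.5267, -0.2147, 0.0183]
eef_rot: [-3.141, 0.002, 3.065]
wrist_force: [-0.2, 0.5, 0.2]
gripper_width: 0.352
finger_force: 0.0
time_s: 51.55
position: [0.5283, -0.2149, 0.0175]
eef_rot: [-3.142, 0.0, 3.064]
wrist_force: [-0.4, 0.3, -0.6]
gripper_width: 0.35
finger_force: 0.0
time_s: 51.8
position: [0.5307, -0.2151, 0.0173]
eef_rot: [3.141, -0.001, 3.064]
wrist_force: [-2.5, 1.0, 2.3]
gripper_width: 0.349
finger_force: 1.4
```

```bash
python3 shift.py '[[0.35,-0.001,0,0,0,0,0],[0.35,-0.002,0,0,0,0,0],[0.35,-0.002,0,0,0,0,0]]'; python3 shift.py '[[0.35,0.01,0,0,0,0,0],[0.35,0.02,0,0,0,0,0],[0.35,0.02,0,-0.04,0,0,0],[0.35,0.02,0,-0.08,0,0,0],[0.35,0.02,0,-0.12,0,0,0],[0.35,0.02,0.3,-0.18,0,0,0],[0.35,0.02,0.3,-0.18,0,0,0],[0.35,0.02,0.3,-0.18,0,0,0],[0.35,0.02,0.3,-0.18,0,0,0],[0.35,0.02,0.3,-0.18,0,0,0],[0.35,0.02,0.3,-0.18,0,0,0],[0.35,0.02,0.3,-0.18,0,0,0],[0.35,0.02,0.3,-0.18,0,0,0],[0.35,0.02,0.3,-0.18,0,0,0],[0.35,0.02,0.3,-0.18,0,0,0]]'
python3 - <<'E'
from h import *
T=vision.snapshot("top");S=vision.snapshot("side")
cv2.imwrite("pics/f1.png",cv2.resize(T[155:255,290:410,::-1],(720,600),interpolation=cv2.INTER_CUBIC))
cv2.imwrite("pics/f2.png",np.vstack([cv2.resize(T[80:270,60:500,::-1],(660,285)) ,cv2.resize(S[80:350,150:500,::-1],(400,309))[:, :] if 0 else cv2.resize(S[90:330,130:500,::-1],(660,315))[:, :]]))
E
```

```text
time_s: 52.05
position: [0.5307, -0.2151, 0.017]
eef_rot: [3.141, -0.005, 3.064]
wrist_force: [-13.2, 2.3, 9.6]
gripper_width: 0.353
finger_force: 6.9
time_s: 53.3
position: [0.5363, 0.0862, 0.1974]
eef_rot: [3.141, 0.0, 3.066]
wrist_force: [0.3, -0.8, -0.7]
gripper_width: 0.346
finger_force: 0.0
```

View pics/f1.png

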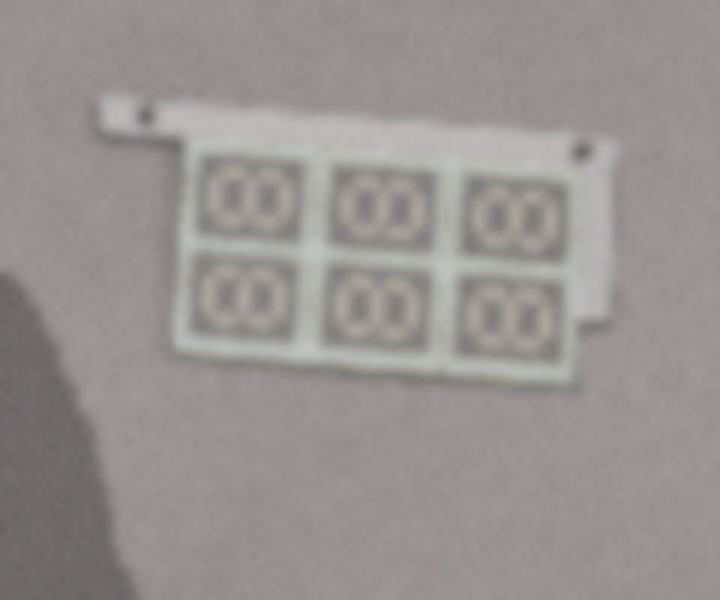

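View pics/f2.png

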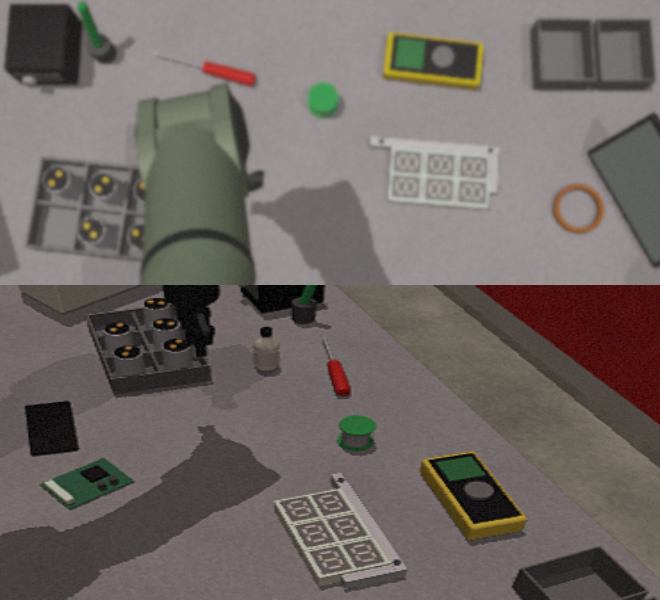

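The row is flush and tight along the fence, from (185,140) to (575,380) in the crop. All five cans stand in cells of their own, and the bystanders have not moved.

```bash
python3 -c "
from plant import env, vision
print(env.sign_off())"
```

```text
the job is handed in; nothing more can be done
None
```

The job is handed in: all four loose cans were lowered into cells of their own beside the one already in the crate, and the three modules sit in a tight, straight row in the corner of the square, with the bystanders unmoved in the final pictures.

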